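# Take the shaker's caddy off the counter rail for washing

## Robot

A 6-joint arm with a two-finger parallel gripper is mounted at the origin on a cart in front of the work surface, level with it; the furniture and walls round the work are solid. World frame = base frame: x ahead of the robot, y to its left, z up, the work surface at z = 0. Lengths are in mm, angles in rad, forces in N, time in s.
With the tool pointing down it reaches from about 300 to 850 mm from the base axis. Payload 5.4 kg.
Tool frame: the origin (TCP) lies midway between the tips of the shut fingers; the grasp point (between the pads) lies tcp_to_grasp behind it (tcp_to_grasp is the distance from the TCP to the grasp point, in mm); z points along the fingers, y is the line along which they close (so a half turn about z gives the same grasp; the last joint's range is limited). The gripper opens to 85 mm and grips with 20 to 120 N. Pads are 22 mm wide; open, the fingers measure 114 mm over their backs; the gripper's body (76 mm by 85 mm) begins 54 mm behind the grasp point. The pads swing forward as they close: fully open they stand 13 mm farther back than shut.
Start: joints at [1.082, 0.158, 1.597, -0, 1.386, -0.21], TCP at [158.252, 552.777, 231.299] pointing down, gripper open.
Joint ranges: [-2.91, 2.91], [-0.94, 2.29], [0.18, 2.7], [-1.29, 4.43], [0.17, 2.64], [-3, 3]. Speed limits (rad/s): [2.57, 2.57, 3.14, 3.14, 3.14, 3.14].

## Interface

Orientations are given as a unit quaternion [w, x, y, z].
In Python, from rig import * gives the robot as it stands.
- The arm moves only by the shell command python3 -m handwheel 'ROWS'. ROWS is JSON, a list of rows, each an object with "angular": the turn, a rotation vector about the tool's x, y, z in rad, a list of three; "linear": the shift along the tool's x, y, z in m, a list of three; "gripper": the finger opening in m, from 0 to 0.0854. A call has 1 to 5 rows; each row shifts and turns the commanded pose from where the row before left it, along the tool's axes as they then stand; what a row does not reach is not made up. A row lasts 1/10 s, in which the tool goes at most 50 mm and 8.59 degrees, less where a joint would pass 70% of its speed; a pose out of reach is approached as far as the arm can. A call is refused whole if a number of a shift passes 0.05 or a number of a turn 0.15, either way. A call with a gripper value outside its range is refused whole. The fingers move at their own pace and stop on an object; the grip force is fixed at half the most. Time passes only in rows, so rows that do not move let the fingers close. It gives the time, the measured TCP pose, the force and the opening at its end, in the units of the state.
- read_state(): the state, without advancing time (a new reading comes with each control period).
- read_camera(name): name is "side" or "top"; returns a dict with "pixels" (384x512x3 uint8, red, green, blue), "depth" (384x512 float32, mm along the optical axis (not along the pixel's ray), 0 where there is no reading), "K" (3x3 intrinsics, pixels), "dist" ([k1, k2, p1, p2, k3] as OpenCV has them; the pictures are not rectified), "rvec" (rotation vector, rad) and "tvec" (3), from world to camera coordinates, as OpenCV has them. Camera axes: x right, y down, z forward; pixel columns grow to the right and rows downward; lengths in mm; the calibration is good to about 2 mm. A picture is of the moment at which its call begins.
- job_done(): hands the job in, once; it reports no verdict.
The state is a dict: "time_s": time; "joints": joint angles; "joint_vel": joint speeds; "effort": joint torques, N m; "eef_pos": TCP position; "eef_rot": TCP orientation; "ft_force": force on the tool from outside, world axes, zero at the start; "torque": the same for the moment, N m; "gripper_width": finger opening in mm.
Only numpy, scipy, OpenCV 4.12 (cv2) and the standard library are available. Lean on these libraries where they do the work, as an engineer would, in place of code of your own. Each camera call takes 0.05 s, during which the arm holds its last target. There are 200 camera calls.

## Task

The steel caddy that the salt shaker stands in has to be washed. First lift the shaker out and stand it upright on the bare worktop, then pull that caddy straight up off the rail, over its spring catch, and set it down gently, upright on its own base, on the floor of the steel wash pan. Leave the other two caddies with their jars, and the glass, where they are.

Things in the scene. Friction and masses are not known exactly. Their poses are not given: they have to be found in the camera images.
- rail: Fixed level counter rail: stainless box section 20 deep (x) x 36 high x 370 long (y) mm, top 116 mm above the worktop, on an upright at each end. Origin on the worktop under its middle; y runs along the rail, -x is its front, towards the robot, where three like caddies hang at y = -110, 0 and +110 mm, in any order.
- catch_mid (a point): The middle one of three like sprung catches, one for each caddy place: a white roller 12 mm thick, 20 mm wide, standing 4.5 mm out of the rail's front face, 94 mm above the worktop, pressed outwards by a spring (7 N, 600 N/m). It snaps into a window in the caddy's back plate and holds the caddy down.
- salt_shaker_mid (a point): Salt shaker, the only one on the rail: clear with white salt and a domed metal cap, about 100 g: 44 mm across up to 74 mm, then 34 mm wide, 90 mm tall. It stands loosely in its caddy, foot 35 mm above the worktop, its upper 50 mm above the caddy's rim. This point is on its axis 45 mm above its foot; z is up along the axis.
- shaker_caddy: The shaker's caddy, stainless, about 200 g: a square pocket open on top (58 x 58 mm outside, 52 inside, rim 42 mm up) and behind it a saddle, 58 mm wide and 90 mm up, straddling the rail with 1.5 mm play. Origin: centre of the pocket's underside, the base it stands on, 30 mm above the worktop as it hangs. Axes as the rail's: +x away from the robot, z up.
- shaker_caddy_grip (a point): Centre of that caddy's upright black rubber grip tab, 10 thick (x) x 34 wide (y) x 35 tall mm, on top of the saddle right over the rail: 44.5 mm behind (+x) and 107 mm above the caddy's origin. To come off, the caddy needs a straight upward pull of about 10 to 20 N; the catch lets go after some 15 mm, and it is clear of the rail after 40 mm.
- pan: Fixed stainless wash pan, open on top: inside 174 (x) x 154 (y) mm, floor 3 mm above the worktop, rim 40 mm high with a flange out to 198 x 178 mm. Origin on the worktop under its centre. It stands on the robot's side of the rail, to the left or the right.
- jar_a_mid (a point): A clear glass spice jar with a dark screw lid, 41 mm across and 105 mm tall, standing in one of the other caddies; this point is its centre, half-way up. Leave it alone.
- jar_b_mid (a point): A clear glass spice jar with a dark screw lid, 41 mm across and 105 mm tall, standing in the remaining caddy; this point is its centre, half-way up. Leave it alone.
- jar_a_caddy_grip (a point): The same steel caddy as the shaker's, hanging on the same rail at another of the three places, holding a dark-lidded spice jar upright; this point is the centre of its grip tab. Leave it alone.
- jar_b_caddy_grip (a point): The same steel caddy as the shaker's, hanging on the same rail at another of the three places, holding the other dark-lidded spice jar upright; this point is the centre of its grip tab. Leave it alone.
- water_glass: Clear drinking glass, 80 mm across and 91 mm tall, standing on the worktop on the side away from the pan; origin at the centre of its foot. Leave it alone.
Things that resemble listed ones, but are neither listed nor needed, are in the scene too. Leave any red look-alike of the part that bears salt_shaker_mid alone.

How it is judged (in metres and radians):
On the way, in this order (a step that is already met when the one before it is completed fails the run):
1. the shaker stands upright on the worktop, outside the pan, with its caddy still hanging home on the rail (height (world z) of salt_shaker_mid between 0.038 and 0.052 m and angle between salt_shaker_mid's own z axis and vertical below 0.12 rad and not (x of salt_shaker_mid in the frame of pan between -0.1 and 0.1 m and y of salt_shaker_mid in the frame of pan between -0.09 and 0.09 m) and z of shaker_caddy in the frame of rail between 0.026 and 0.035 m), for 0.2 s.
2. the shaker's caddy has been lifted clear of the rail, upright (z of shaker_caddy in the frame of rail above 0.072 m and angle between shaker_caddy's own z axis and vertical below 0.3 rad), for 0.1 s.
At the end, for the whole second after the job is handed in: The shaker's caddy stands upright (within 0.1 rad) with its base on the floor of the pan; the shaker stands upright (within 0.12 rad) on the worktop outside the pan; the other two caddies, their jars and the glass are where they were (15 to 20 mm) (height (world z) of salt_shaker_mid between 0.038 and 0.052 m and angle between salt_shaker_mid's own z axis and vertical below 0.12 rad and not (x of salt_shaker_mid in the frame of pan between -0.1 and 0.1 m and y of salt_shaker_mid in the frame of pan between -0.09 and 0.09 m) and z of shaker_caddy in the frame of pan between -0.002 and 0.008 m and x of shaker_caddy in the frame of pan between -0.075 and 0.075 m and y of shaker_caddy in the frame of pan between -0.065 and 0.065 m and angle between shaker_caddy's own z axis and vertical below 0.1 rad and distance of each of jar_a_mid, jar_b_mid, water_glass from where it was at the start of the episode below 0.02 m and distance of each of jar_a_caddy_grip, jar_b_caddy_grip from where it was at the start of the episode below 0.015 m); the robot touches nothing.
It fails at once if another caddy, a jar or the glass was disturbed (distance of any of jar_a_mid, jar_b_mid, water_glass from where it was at the start of the episode above 0.03 m or distance of any of jar_a_caddy_grip, jar_b_caddy_grip from where it was at the start of the episode above 0.025 m).
It fails at once if the shaker was tipped or dropped over (angle between salt_shaker_mid's own z axis and vertical above 0.7 rad).
It fails at once if the shaker's caddy was tipped over (angle between shaker_caddy's own z axis and vertical above 0.7 rad).
It fails at once if the caddy was dropped or slammed into the pan (contact force between shaker_caddy and pan above 60 N).
It also fails if it takes over 58 s, if anything falls off the work surface, if the arm or the gripper's body presses on something with over 40 N, if the wrist force passes 120 N, or if a joint passes its speed limit or range.

## Working session

There is one attempt and no reset: what is moved stays moved. The work goes in short steps, Python scripts to look and compute and a shell command to move; the robot and the scene stay as the last step left them, time stands still between calls to the robot, and variables do not carry over. Pictures are saved under pics/ and viewed, on a budget of 10 in all, crops included, one or two more only if the job needs it, and the job is handed in when it is done.

```bash
ls; mkdir -p pics
python3 - <<'E'
from rig import *
import cv2
s=read_state();print(s)
try: print(tcp_to_grasp)
except Exception as e: print(e)
for n in ("side","top"):
    c=read_camera(n);cv2.imwrite(f"pics/{n}0.png",cv2.resize(c["pixels"][:,:,::-1],(800,600)))
    print(n,c["K"],c["dist"],c["rvec"],c["tvec"])
E
```

```text
pics
{'time_s': 0.0, 'joints': array([ 1.08190136e+00,  1.59028202e-01,  1.59827612e+00,  2.92721293e-05,
        1.38617454e+00, -2.10110705e-01]), 'joint_vel': array([-0.00051135,  0.00067579, -0.001115  , -0.00040941,  0.00156133,
       -0.00154438]), 'effort': array([ 2.12671563e-03, -3.95980489e+01, -3.31434882e+01, -3.84082909e-05,
        8.00914684e-03, -3.15985335e-05]), 'eef_pos': array([157.95839165, 552.24613773, 230.30662338]), 'eef_rot': array([-3.36463619e-04,  1.38943782e-01,  9.90299821e-01, -8.81162896e-04]), 'ft_force': array([ 0.25472746, -0.30960127, -0.07041842]), 'torque': array([ 0.03077638, -0.00896982,  0.03468844]), 'gripper_width': 85.4716165036413}
18.700000000000003
side [[492.75859517   0.         257.64704725]
 [  0.         492.75859517 186.52190204]
 [  0.           0.           1.        ]] [-0.20658681  0.          0.          0.          0.        ] [ 0.71042157 -2.36547734  1.41593946] [ 404.72335814  214.2849847  1508.25780062]
top [[406.38780548   0.         264.49221985]
 [  0.         406.38780548 187.51562223]
 [  0.           0.           1.        ]] [0.01452854 0.         0.         0.         0.        ] [ 2.11056348 -2.17098219  0.2086081 ] [   1.83706349  501.64885    1079.95920244]
```

View pics/side0.png

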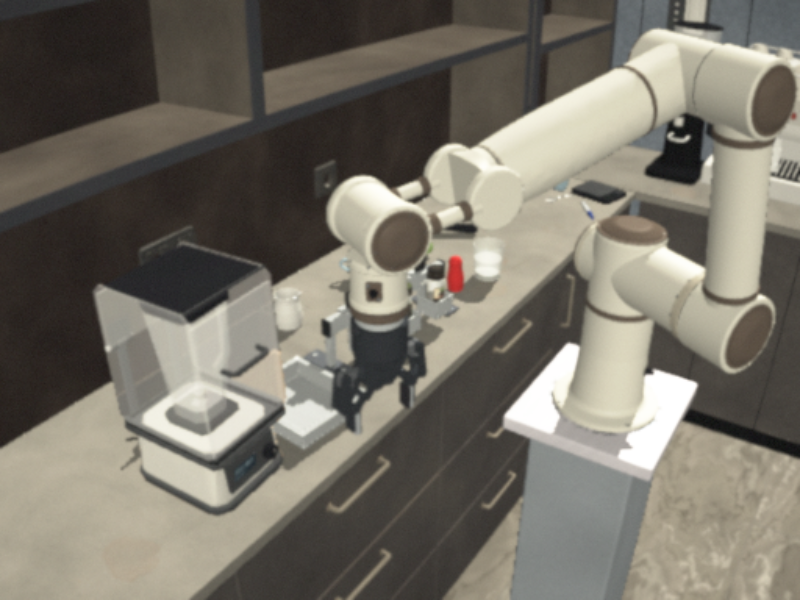

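View pics/top0.png

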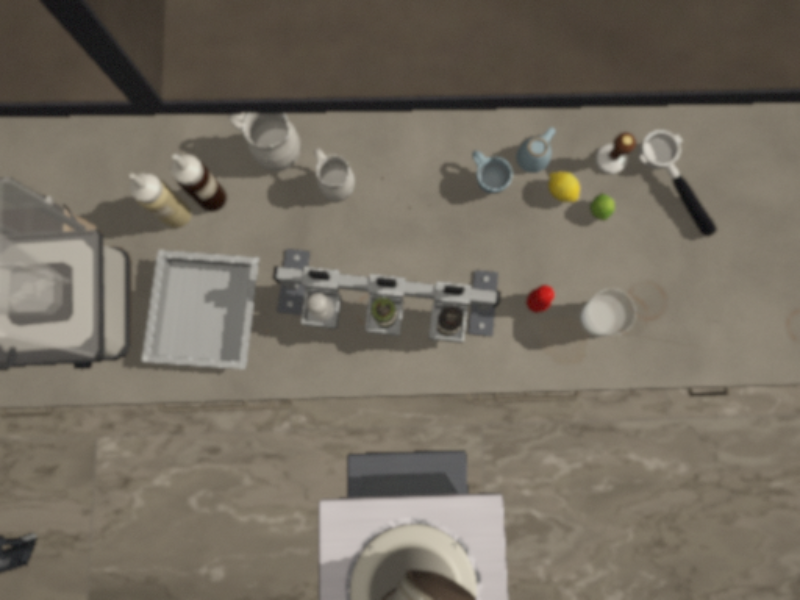

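The top view shows the shaker (319,304) in the left caddy. The tabs are at (320,275), (387,283) and (454,290), the pan is at (200,310), the glass at (608,312) and the red decoy at (541,298). The side view is mostly blocked by the arm.

```bash
cat > h.py <<'E'
from rig import *
import cv2, numpy as np
def ray(c,uv):
    R=cv2.Rodrigues(np.array(c["rvec"],float))[0];t=np.array(c["tvec"],float).ravel()
    n=cv2.undistortPoints(np.array([[uv]],float),c["K"],np.array(c["dist"]))[0,0]
    return -R.T@t, R.T@np.array([n[0],n[1],1.]),
def atz(c,uv,z):
    o,d=ray(c,uv); return o+d*(z-o[2])/d[2]
def dep(c,uv):
    o,d=ray(c,uv);u,v=map(int,np.round(uv)); D=c["depth"][v-1:v+2,u-1:u+2];D=D[D>0]
    return o+d*np.median(D) if D.size else None
def cloud(c):
    h,w=c["depth"].shape;R=cv2.Rodrigues(np.array(c["rvec"],float))[0];t=np.array(c["tvec"],float).ravel()
    uv=np.stack(np.meshgrid(np.arange(w),np.arange(h)),-1).reshape(-1,1,2).astype(float)
    n=cv2.undistortPoints(uv,c["K"],np.array(c["dist"])).reshape(h,w,2)
    P=np.dstack([n,np.ones((h,w))])*c["depth"][...,None]
    return (P-t)@R
E
python3 - <<'E'
from h import *
np.set_printoptions(precision=1,suppress=True)
c=read_camera("top");k=512/800
for n,u,z in [("tabL",(320,275),154.5),("tabM",(387,283),154.5),("tabR",(454,290),154.5),("salt",(319,302),125),("jarM",(384,311),140),("jarR",(450,319),140),("panTL",(158,253),40),("panTR",(258,259),40),("panBR",(244,367),40),("panBL",(145,361),40),("glass",(608,312),91),("edge",(330,398),0)]:
    uv=(u[0]*k,u[1]*k);print(n,atz(c,uv,z),dep(c,uv))
px=c["pixels"].astype(int);P=cloud(c)
# dark tab centroids
for n,u in [("L",(320,275)),("M",(387,283)),("R",(454,290))]:
    x,y=int(u[0]*k),int(u[1]*k);s=px[y-6:y+7,x-14:x+15].sum(2);w=np.clip(200-s,0,None);yy,xx=np.mgrid[y-6:y+7,x-14:x+15]
    print(n,atz(c,((w*xx).sum()/w.sum(),(w*yy).sum()/w.sum()),154.5))
m=(P[...,2]>112)&(P[...,2]<135)&(abs(P[...,1]-150)<60)&(c["depth"]>0);print(P[m][::6])
cv2.imwrite("pics/crop1.png",cv2.resize(c["pixels"][145:250,80:340,::-1],(780,315),interpolation=2))
E
```

```text
tabL [515.2 138.2 154.5] [515.4 138.3 153.8]
tabM [499.5  31.8 154.5] [499.6  31.8 153.9]
tabR [485.3 -74.7 154.5] [485.6 -74.8 153. ]
salt [476.5 143.7 125. ] [477.1 144.2 121.1]
jarM [456.6  37.9 140. ] [456.6  37.9 140.1]
jarR [440.8 -67.6 140. ] [440.8 -67.7 139.8]
panTL [586.2 438.8  40. ] [587.1 440.1  36.5]
panTR [570.9 262.3  40. ] [580.1 271.    1. ]
panBR [380.1 284.   40. ] [382.6 293.5   0.8]
panBL [395.4 453.5  40. ] [396.9 460.6  21.8]
glass [ 451.8 -339.6   91. ] [ 457.3 -353.2   50.4]
edge [323.2 140.6   0. ] [ 334.4  239.2 -900. ]
L [515.8 141.8 154.5]
M [500.5  34.4 154.5]
R [485.4 -72.4 154.5]
[[775.6 195.3 112.6]
 [537.8 206.7 117.2]
 [535.8 157.3 120.7]
 [536.  202.3 112.6]
 [535.3 184.1 113.9]
 [533.6 155.  118.6]
 [532.  138.9 123.7]
 [531.7 205.9 121.2]
 [531.9 188.6 117.7]
 [532.2 173.6 114.9]
 [529.7 126.4 121. ]
 [530.4 207.1 114.8]
 [529.6 191.3 116.6]
 [529.7 176.2 114.3]
 [526.9 126.4 121.5]
 [527.9 209.7 114.3]
 [526.5 190.9 119. ]
 [525.8 175.3 120.3]
 [524.5 123.9 120.4]
 [524.5 206.5 117.7]
 [524.4 191.4 116.2]
 [524.5 176.3 113.9]
 [522.  124.1 119.
[... 626 characters left out ...]
117.7]
 [508.9 103.9 116.6]
 [508.3 171.  115. ]
 [507.1 155.  119.2]
 [507.2 139.9 116.6]
 [506.2 124.1 120. ]
 [507.1 109.4 112.9]
 [506.3  93.7 114.8]
 [504.  139.5 120. ]
 [503.7 124.2 119. ]
 [504.   96.4 113.7]
 [501.8 122.1 115. ]
 [491.1 149.7 120.5]
 [488.1 156.9 123.8]
 [488.7 139.8 117.9]
 [485.7 149.6 121.4]
 [486.6 135.2 114.1]
 [482.4 149.1 125.6]
 [484.1 135.3 113.5]
 [480.1 149.3 123.9]
 [480.8 134.8 117.5]
 [477.9 152.1 121.9]
 [477.9 137.1 119.8]
 [474.8 154.2 125.7]
 [474.6 139.1 124.5]
 [472.8 157.1 122.7]
 [472.6 142.1 121.2]
 [470.1 157.1 123.2]
 [470.1 142.1 121. ]
 [468.  157.4 120.6]
 [468.4 142.9 114.7]
 [466.  155.5 116.3]
 [465.6 140.2 115.6]
 [463.2 142.9 115.1]]
```

View pics/crop1.png

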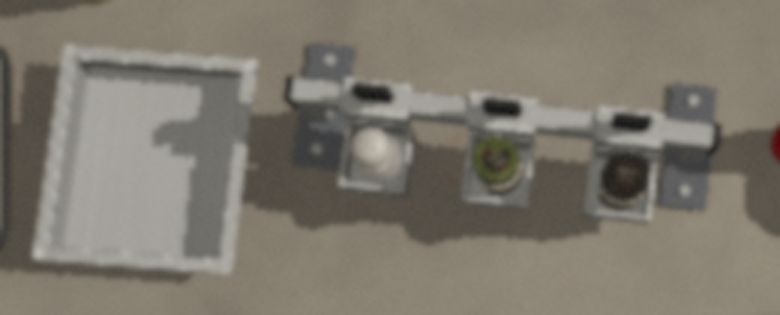

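```bash
python3 -m handwheel '[{"angular":[0,0,-0.139],"linear":[0,0,0],"gripper":0.085},{"angular":[0,0,0],"linear":[-0.033,-0.033,0],"gripper":0.085},{"angular":[0,0,0],"linear":[-0.033,-0.033,0],"gripper":0.085},{"angular":[0,0,0],"linear":[-0.033,-0.033,0],"gripper":0.085},{"angular":[0,0,0],"linear":[-0.033,-0.033,0],"gripper":0.085}]'
python3 -m handwheel '[{"angular":[0,0,0],"linear":[-0.033,-0.033,0],"gripper":0.085},{"angular":[0,0,0],"linear":[-0.033,-0.033,0],"gripper":0.085},{"angular":[0,0,0],"linear":[-0.033,-0.033,0],"gripper":0.085},{"angular":[0,0,0],"linear":[-0.033,-0.033,0],"gripper":0.085},{"angular":[0,0,0],"linear":[-0.033,-0.033,0],"gripper":0.085}]'
python3 -m handwheel '[{"angular":[0,0,0],"linear":[-0.02,-0.02,0],"gripper":0.085},{"angular":[0,0,0],"linear":[0,0,0],"gripper":0.085},{"angular":[0,0,0],"linear":[0,0,0],"gripper":0.085}]'
cat >> h.py <<'E'
from scipy.spatial.transform import Rotation as Ro
def go(t):
    s=read_state();q=s["eef_rot"];R=Ro.from_quat([q[1],q[2],q[3],q[0]])
    m=R.as_matrix();print("pos",s["eef_pos"].round(1),"toolx",m[:,0].round(3),"tooly",m[:,1].round(3),"shift mm",(m.T@(np.array(t)-s["eef_pos"])).round(1),"F",s["ft_force"].round(1),"w",round(s["gripper_width"],1),"t",s["time_s"])
E
python3 -c "from h import *;go([467,147,79])"
```

```text
time_s: 0.65
eef_pos: [271.1, 402.1, 231.0]
eef_rot: [-0.0, 0.069, 0.998, -0.0]
ft_force: [1.5, -0.3, 1.1]
gripper_width: 85.0
time_s: 1.15
eef_pos: [411.6, 215.6, 231.2]
eef_rot: [0.0, 0.07, 0.998, 0.0]
ft_force: [0.4, -0.1, 0.5]
gripper_width: 84.9
time_s: 1.45
eef_pos: [427.8, 194.5, 231.0]
eef_rot: [-0.0, 0.071, 0.998, 0.0]
ft_force: [-0.2, 0.2, -0.5]
gripper_width: 84.9
pos [427.8 194.5 231. ] toolx [-0.99   0.141  0.001] tooly [0.141 0.99  0.   ] shift mm [-45.6 -41.5 151.9] F [-0.2  0.2 -0.5] w 84.9 t 1.45
```

```bash
python3 -m handwheel '[{"angular":[0,0,0],"linear":[-0.023,-0.021,0],"gripper":0.085},{"angular":[0,0,0],"linear":[-0.0225,-0.0205,0],"gripper":0.085},{"angular":[0,0,0],"linear":[0,0,0.04],"gripper":0.085},{"angular":[0,0,0],"linear":[0,0,0.04],"gripper":0.085},{"angular":[0,0,0],"linear":[0,0,0],"gripper":0.085}]'
python3 - <<'E'
from h import *
go([467,147,79])
c=read_camera("side");cv2.imwrite("pics/s2.png",cv2.resize(c["pixels"][130:260,180:340,::-1],(800,650),interpolation=2)[:600])
E
```

```text
time_s: 1.95
eef_pos: [462.1, 148.1, 145.7]
eef_rot: [-0.006, 0.069, 0.998, -0.001]
ft_force: [-1.3, 1.1, -0.5]
gripper_width: 85.1
pos [462.1 148.1 145.7] toolx [-0.99   0.138  0.012] tooly [ 0.138  0.99  -0.002] shift mm [-5.8 -0.2 66.7] F [-1.3  1.1 -0.5] w 85.1 t 1.95
```

View pics/s2.png

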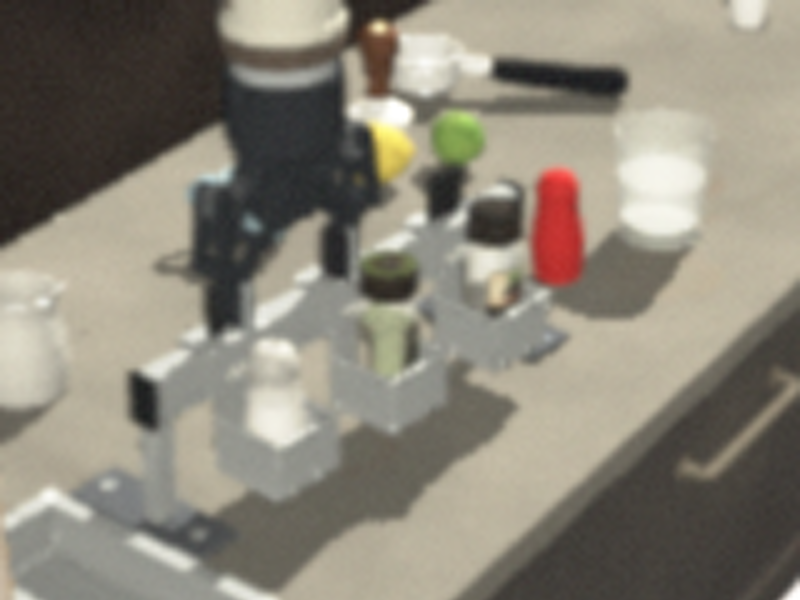

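The fingers (220,310 and 335,240) straddle the salt shaker (275,390) with good clearance. I'll continue down.

```bash
python3 -m handwheel '[{"angular":[0,0,0],"linear":[0,0,0.02],"gripper":0.085},{"angular":[0,0,0],"linear":[0,0,0.02],"gripper":0.085},{"angular":[0,0,0],"linear":[0,0,0],"gripper":0.085},{"angular":[0,0,0],"linear":[0,0,0],"gripper":0.085}]'
python3 -c "from h import *;go([467,147,79])"
```

```text
time_s: 2.4
eef_pos: [468.3, 147.9, 113.4]
eef_rot: [0.001, 0.069, 0.998, 0.0]
ft_force: [1.5, -0.1, 0.1]
gripper_width: 85.2
pos [468.3 147.9 113.4] toolx [-0.99   0.138 -0.003] tooly [0.138 0.99  0.001] shift mm [ 1.2 -1.1 34.4] F [ 1.5 -0.1  0.1] w 85.2 t 2.4
```

```bash
python3 -m handwheel '[{"angular":[0,0,0],"linear":[0.001,-0.001,0.018],"gripper":0.085},{"angular":[0,0,0],"linear":[0,0,0.016],"gripper":0.085},{"angular":[0,0,0],"linear":[0,0,0],"gripper":0.085},{"angular":[0,0,0],"linear":[0,0,0],"gripper":0.03},{"angular":[0,0,0],"linear":[0,0,0],"gripper":0.03}]'
python3 -m handwheel '[{"angular":[0,0,0],"linear":[0,0,0],"gripper":0.03},{"angular":[0,0,0],"linear":[0,0,0],"gripper":0.03},{"angular":[0,0,0],"linear":[0,0,0],"gripper":0.03},{"angular":[0,0,0],"linear":[0,0,0],"gripper":0.03}]'
python3 -c "from h import *;go([467,147,79])"
```

```text
time_s: 2.9
eef_pos: [467.6, 146.6, 79.2]
eef_rot: [0.002, 0.07, 0.998, 0.0]
ft_force: [-0.5, 0.0, -0.1]
gripper_width: 58.8
time_s: 3.3
eef_pos: [467.1, 146.5, 78.2]
eef_rot: [0.001, 0.07, 0.998, 0.0]
ft_force: [-0.2, 0.2, 4.4]
gripper_width: 33.8
pos [467.1 146.5  78.2] toolx [-0.99   0.139 -0.002] tooly [0.139 0.99  0.001] shift mm [ 0.2  0.4 -0.8] F [-0.2  0.2  4.4] w 33.8 t 3.3
```

Width 33.8 mm rather than 44: either I've gripped the neck or I'm off-axis. I'll look.

Run:
```python
from h import *
go([467,147,79])
c=read_camera("side");a=cv2.resize(c["pixels"][160:240,190:270,::-1],(590,590),interpolation=2)
cv2.imwrite("pics/s3.png",a)
```

```text
pos [467.1 146.5  78.2] toolx [-0.99   0.139 -0.002] tooly [0.139 0.99  0.001] shift mm [ 0.2  0.4 -0.8] F [-0.2  0.2  4.4] w 33.8 t 3.3
```

View pics/s3.png

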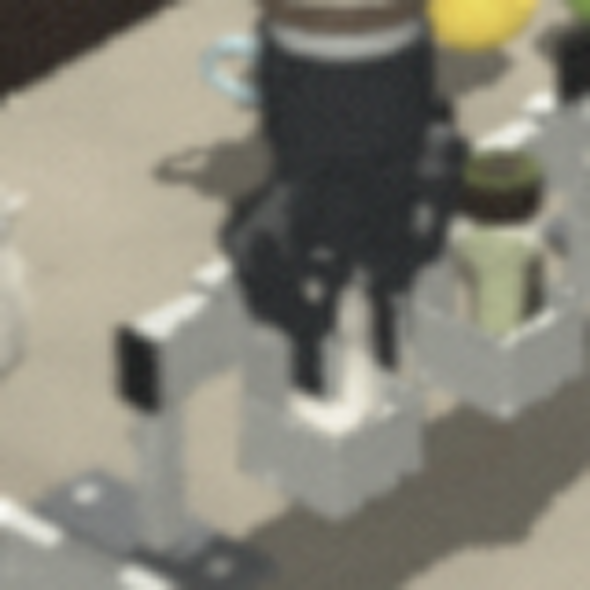

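```bash
python3 -m handwheel '[{"angular":[0,0,0],"linear":[0,0,0],"gripper":0.03},{"angular":[0,0,0],"linear":[0,0,0],"gripper":0.03}]'
python3 -m handwheel '[{"angular":[0,0,0],"linear":[0,0,-0.01],"gripper":0.03},{"angular":[0,0,0],"linear":[0,0,0],"gripper":0.03},{"angular":[0,0,0],"linear":[0,0,0],"gripper":0.03}]'
python3 - <<'E'
from h import *
c=read_camera("side");a=cv2.resize(c["pixels"][160:240,190:270,::-1],(590,590),interpolation=2)
cv2.imwrite("pics/s4.png",a)
E
```

```text
time_s: 3.55
eef_pos: [467.0, 146.5, 78.0]
eef_rot: [0.001, 0.07, 0.998, 0.0]
ft_force: [1.4, 1.2, 5.7]
gripper_width: 33.8
time_s: 3.85
eef_pos: [465.6, 146.3, 87.0]
eef_rot: [-0.0, 0.07, 0.998, -0.0]
ft_force: [-0.6, -0.5, -1.1]
gripper_width: 33.5
```

View pics/s4.png

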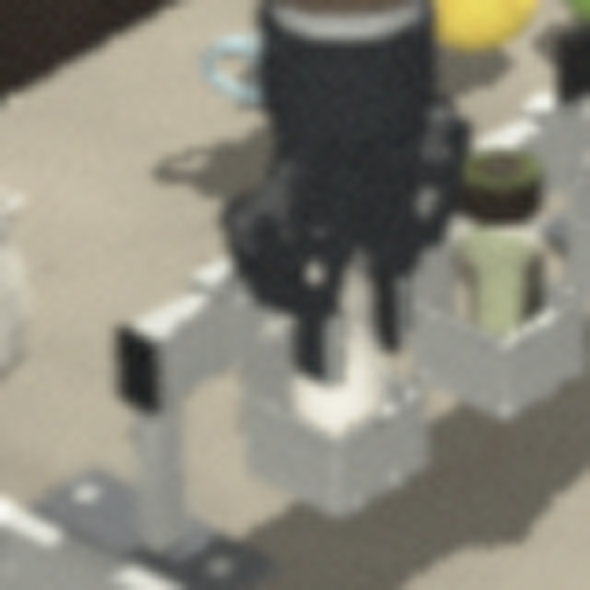

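The shaker came up with the gripper: more white shows above the rim at (335,405), and Fz is −1.1 N, about its weight. Next I'll lift it clear and bring it in front of the rail.

```bash
python3 -m handwheel '[{"angular":[0,0,0],"linear":[0,0,-0.02],"gripper":0.03},{"angular":[0,0,0],"linear":[0,0,-0.02],"gripper":0.03},{"angular":[0,0,0],"linear":[0,0,-0.025],"gripper":0.03},{"angular":[0,0,0],"linear":[0,0,0],"gripper":0.03},{"angular":[0,0,0],"linear":[0.02,0,0],"gripper":0.03}]'
python3 -m handwheel '[{"angular":[0,0,0],"linear":[0.03,-0.01,0],"gripper":0.03},{"angular":[0,0,0],"linear":[0.028,-0.025,0],"gripper":0.03},{"angular":[0,0,0],"linear":[0,-0.025,0],"gripper":0.03},{"angular":[0,0,0],"linear":[0,0,0],"gripper":0.03},{"angular":[0,0,0],"linear":[0,0,0],"gripper":0.03}]'
python3 - <<'E'
from h import *
go([380,95,44])
c=read_camera("side");a=cv2.resize(c["pixels"][140:260,190:310,::-1],(590,590),interpolation=2)
cv2.imwrite("pics/s5.png",a)
E
```

```text
time_s: 4.4
eef_pos: [447.7, 148.8, 152.5]
eef_rot: [0.001, 0.07, 0.998, 0.0]
ft_force: [0.1, 0.1, -1.5]
gripper_width: 33.8
time_s: 4.9
eef_pos: [380.0, 97.8, 151.4]
eef_rot: [-0.001, 0.071, 0.998, 0.0]
ft_force: [-0.2, -0.1, -0.8]
gripper_width: 33.9
pos [380.   97.8 151.4] toolx [-0.99   0.141  0.001] tooly [0.141 0.99  0.   ] shift mm [ -0.5  -2.8 107.4] F [-0.2 -0.1 -0.8] w 33.9 t 4.9
```

View pics/s5.png

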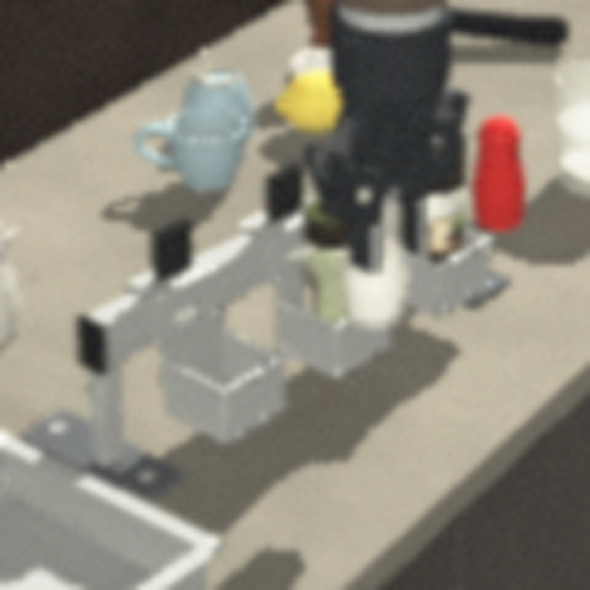

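The shaker hangs upright in the fingers (375,290) and its caddy is empty and still on the rail. Lowering it now.

```bash
python3 -m handwheel '[{"angular":[0,0,0],"linear":[0,0,0.03],"gripper":0.03},{"angular":[0,0,0],"linear":[0,0,0.03],"gripper":0.03},{"angular":[0,0,0],"linear":[0,0,0.028],"gripper":0.03},{"angular":[0,0,0],"linear":[0,0,0.012],"gripper":0.03},{"angular":[0,0,0],"linear":[0,0,0],"gripper":0.03}]'
python3 -m handwheel '[{"angular":[0,0,0],"linear":[0,0,0.003],"gripper":0.03},{"angular":[0,0,0],"linear":[0,0,0],"gripper":0.03}]'
python3 -m handwheel '[{"angular":[0,0,0],"linear":[0,0,0.003],"gripper":0.03},{"angular":[0,0,0],"linear":[0,0,0],"gripper":0.03}]'
```

```text
time_s: 5.45
eef_pos: [378.5, 98.6, 50.0]
eef_rot: [-0.003, 0.069, 0.998, 0.0]
ft_force: [-0.7, 0.2, -1.7]
gripper_width: 33.5
time_s: 5.65
eef_pos: [381.3, 98.1, 49.9]
eef_rot: [0.001, 0.07, 0.998, 0.0]
ft_force: [0.0, -0.3, -0.9]
gripper_width: 33.6
time_s: 5.85
eef_pos: [380.8, 97.9, 46.6]
eef_rot: [0.0, 0.07, 0.998, 0.0]
ft_force: [-0.9, 0.3, -0.3]
gripper_width: 33.6
```

```bash
python3 -m handwheel '[{"angular":[0,0,0],"linear":[0,0,0.002],"gripper":0.03},{"angular":[0,0,0],"linear":[0,0,0],"gripper":0.03}]'
python3 -m handwheel '[{"angular":[0,0,0],"linear":[0,0,0.0015],"gripper":0.03},{"angular":[0,0,0],"linear":[0,0,0],"gripper":0.03}]'
python3 - <<'E'
from h import *
c=read_camera("side");a=cv2.resize(c["pixels"][140:260,190:310,::-1],(590,590),interpolation=2)
cv2.imwrite("pics/s6.png",a)
E
```

```text
time_s: 6.05
eef_pos: [380.8, 97.9, 44.4]
eef_rot: [0.0, 0.07, 0.998, 0.0]
ft_force: [-0.3, 0.3, -1.5]
gripper_width: 33.3
time_s: 6.25
eef_pos: [382.2, 97.8, 44.2]
eef_rot: [0.002, 0.07, 0.998, 0.0]
ft_force: [-0.4, 1.2, 8.3]
gripper_width: 33.6
```

View pics/s6.png

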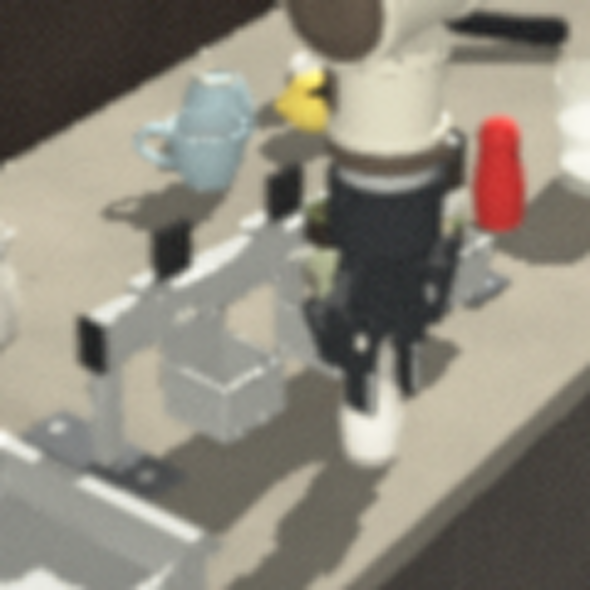

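The shaker is on the worktop: Fz is +8 N and its foot is at (370,455). Release and retreat.

```bash
python3 -m handwheel '[{"angular":[0,0,0],"linear":[0,0,-0.001],"gripper":0.05},{"angular":[0,0,0],"linear":[0,0,0],"gripper":0.085},{"angular":[0,0,0],"linear":[0,0,0],"gripper":0.085},{"angular":[0,0,0],"linear":[0,0,0],"gripper":0.085},{"angular":[0,0,0],"linear":[0,0,0],"gripper":0.085}]'
python3 -m handwheel '[{"angular":[0,0,0],"linear":[0,0,-0.02],"gripper":0.085},{"angular":[0,0,0],"linear":[0,0,-0.03],"gripper":0.085},{"angular":[0,0,0],"linear":[0,0,-0.04],"gripper":0.085},{"angular":[0,0,0],"linear":[0,0,-0.04],"gripper":0.085},{"angular":[0,0,0],"linear":[0,0,-0.04],"gripper":0.085}]'
python3 - <<'E'
from h import *
go([515.7,140.5,210]);print(read_state()["joints"].round(3))
E
```

```text
time_s: 6.8
eef_pos: [380.3, 97.9, 43.6]
eef_rot: [-0.0, 0.07, 0.998, -0.0]
ft_force: [-0.4, -0.1, 0.1]
gripper_width: 85.0
time_s: 7.3
eef_pos: [380.1, 97.9, 215.2]
eef_rot: [-0.0, 0.07, 0.998, -0.0]
ft_force: [1.4, -0.2, -0.3]
gripper_width: 85.1
pos [380.1  97.9 215.2] toolx [-0.99   0.139  0.   ] tooly [ 0.139  0.99  -0.   ] shift mm [-128.4   61.1    5.2] F [ 1.4 -0.2 -0.3] w 85.1 t 7.3
[-0.058 -0.338  2.092 -0.     1.388 -1.489]
```

```bash
python3 -m handwheel '[{"angular":[0,0,0.143],"linear":[0,0,0],"gripper":0.085},{"angular":[0,0,0.143],"linear":[0,0,0],"gripper":0.085},{"angular":[0,0,0.143],"linear":[0,0,0],"gripper":0.085},{"angular":[0,0,0.143],"linear":[0,0,0],"gripper":0.085},{"angular":[0,0,0.143],"linear":[0,0,0],"gripper":0.085}]' >/dev/null
python3 -m handwheel '[{"angular":[0,0,0.143],"linear":[0,0,0],"gripper":0.085},{"angular":[0,0,0.143],"linear":[0,0,0],"gripper":0.085},{"angular":[0,0,0.143],"linear":[0,0,0],"gripper":0.085},{"angular":[0,0,0.143],"linear":[0,0,0],"gripper":0.085},{"angular":[0,0,0.143],"linear":[0,0,0],"gripper":0.085}]' >/dev/null
python3 -m handwheel '[{"angular":[0,0,0.141],"linear":[0,0,0],"gripper":0.085},{"angular":[0,0,0],"linear":[0.02,0.042,0],"gripper":0.085},{"angular":[0,0,0],"linear":[0.02,0.043,0],"gripper":0.085},{"angular":[0,0,0],"linear":[0.021,0.043,0],"gripper":0.085},{"angular":[0,0,0],"linear":[0,0,0],"gripper":0.085}]'
python3 -m handwheel '[{"angular":[0,0,0],"linear":[0,0,0],"gripper":0.085},{"angular":[0,0,0],"linear":[0,0,0],"gripper":0.085}]'
python3 - <<'E'
from h import *
go([515.7,140.5,125]);print(read_state()["joints"].round(3))
c=read_camera("side");a=cv2.resize(c["pixels"][140:260,190:310,::-1],(590,590),interpolation=2)
cv2.imwrite("pics/s7.png",a)
E
```

```text
time_s: 8.8
eef_pos: [518.8, 141.2, 210.6]
eef_rot: [-0.001, 0.755, 0.656, -0.001]
ft_force: [-0.3, -0.2, 0.4]
gripper_width: 84.7
time_s: 9.0
eef_pos: [515.0, 140.3, 213.9]
eef_rot: [-0.0, 0.755, 0.656, -0.0]
ft_force: [-0.3, -1.2, 0.5]
gripper_width: 85.3
pos [515.  140.3 213.9] toolx [ 0.14  0.99 -0.  ] tooly [ 0.99 -0.14 -0.  ] shift mm [ 0.3  0.7 88.9] F [-0.3 -1.2  0.5] w 85.3 t 9.0
[ 0.039  0.066  1.733 -0.     1.344  0.179]
```

View pics/s7.png

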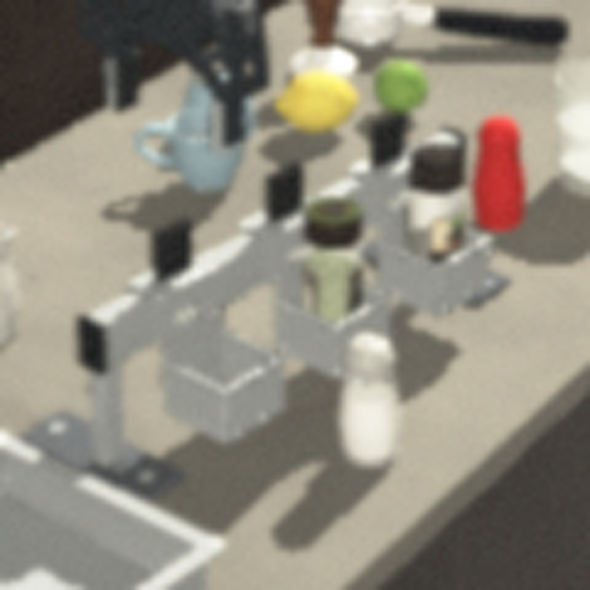

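The shaker (370,400) stands upright, the caddies are undisturbed, and the open gripper is over the left tab (172,250). Descend and grip.

```bash
python3 -m handwheel '[{"angular":[0,0,0],"linear":[0,0,0.03],"gripper":0.085},{"angular":[0,0,0],"linear":[0,0,0.03],"gripper":0.085},{"angular":[0,0,0],"linear":[0,0,0.018],"gripper":0.085},{"angular":[0,0,0],"linear":[0,0,0.01],"gripper":0.085},{"angular":[0,0,0],"linear":[0,0,0],"gripper":0.085}]'
python3 -m handwheel '[{"angular":[0,0,0],"linear":[0,0,0],"gripper":0.0},{"angular":[0,0,0],"linear":[0,0,0],"gripper":0.0},{"angular":[0,0,0],"linear":[0,0,0],"gripper":0.0},{"angular":[0,0,0],"linear":[0,0,0],"gripper":0.0},{"angular":[0,0,0],"linear":[0,0,0],"gripper":0.0}]'
python3 -m handwheel '[{"angular":[0,0,0],"linear":[0,0,0],"gripper":0.0},{"angular":[0,0,0],"linear":[0,0,0],"gripper":0.0},{"angular":[0,0,0],"linear":[0,0,0],"gripper":0.0},{"angular":[0,0,0],"linear":[0,0,0],"gripper":0.0}]'
```

```text
time_s: 9.55
eef_pos: [514.5, 140.2, 125.3]
eef_rot: [-0.0, 0.755, 0.656, -0.001]
ft_force: [-1.0, -0.0, 0.1]
gripper_width: 85.2
time_s: 10.05
eef_pos: [518.2, 140.2, 126.9]
eef_rot: [0.002, 0.755, 0.656, 0.002]
ft_force: [16.4, -2.1, -5.4]
gripper_width: 11.9
time_s: 10.45
eef_pos: [519.4, 140.0, 127.3]
eef_rot: [0.003, 0.755, 0.656, 0.003]
ft_force: [9.8, -1.0, -1.7]
gripper_width: 9.0
```

Gripped (9 mm), with a 10 N side load because the tab is a few mm farther in x. I'll relieve that, then pull straight up.

```bash
python3 -m handwheel '[{"angular":[0,0,0],"linear":[0,0.004,0],"gripper":0.0},{"angular":[0,0,0],"linear":[0,0,0],"gripper":0.0},{"angular":[0,0,0],"linear":[0,0,0],"gripper":0.0}]'
python3 -m handwheel '[{"angular":[0,0,0],"linear":[0,0,-0.004],"gripper":0.0},{"angular":[0,0,0],"linear":[0,0,-0.004],"gripper":0.0},{"angular":[0,0,0],"linear":[0,0,-0.004],"gripper":0.0}]'
```

```text
time_s: 10.75
eef_pos: [519.8, 139.9, 126.8]
eef_rot: [-0.0, 0.755, 0.656, -0.0]
ft_force: [-2.3, 0.2, 6.2]
gripper_width: 8.7
time_s: 11.05
eef_pos: [519.5, 139.8, 135.8]
eef_rot: [-0.0, 0.755, 0.656, -0.0]
ft_force: [5.9, 1.1, -11.3]
gripper_width: 8.9
```

```bash
python3 -m handwheel '[{"angular":[0,0,0],"linear":[0,0,-0.004],"gripper":0.0},{"angular":[0,0,0],"linear":[0,0,-0.004],"gripper":0.0},{"angular":[0,0,0],"linear":[0,0,-0.004],"gripper":0.0},{"angular":[0,0,0],"linear":[0,0,0],"gripper":0.0}]'
```

```text
time_s: 11.45
eef_pos: [519.8, 139.9, 150.4]
eef_rot: [0.0, 0.755, 0.656, 0.0]
ft_force: [0.6, 0.2, -1.8]
gripper_width: 8.8
```

The catch let go (peak about 11 N; now just the 2 N weight). Keep lifting, then check.

```bash
python3 -m handwheel '[{"angular":[0,0,0],"linear":[0,0,-0.012],"gripper":0.0},{"angular":[0,0,0],"linear":[0,0,-0.015],"gripper":0.0},{"angular":[0,0,0],"linear":[0,0,-0.02],"gripper":0.0},{"angular":[0,0,0],"linear":[0,0,-0.02],"gripper":0.0},{"angular":[0,0,0],"linear":[0,0,0],"gripper":0.0}]'
python3 -m handwheel '[{"angular":[0,0,0],"linear":[0,0,0],"gripper":0.0}]'
python3 - <<'E'
from h import *
c=read_camera("side");a=cv2.resize(c["pixels"][110:260,160:310,::-1],(590,590),interpolation=2)
cv2.imwrite("pics/s8.png",a)
c=read_camera("top");k=512/800
P=cloud(c)
# pan rim: points z 33..44 near the pan
m=(c["depth"]>0)&(P[...,2]>33)&(P[...,2]<46)&(P[...,1]>235)&(P[...,1]<480)&(P[...,0]>350)&(P[...,0]<620)
q=P[m][:,:2].astype(np.float32);print(len(q),cv2.minAreaRect(q),q.min(0),q.max(0))
m=(c["depth"]>0)&(P[...,2]>-5)&(P[...,2]<14)&(P[...,1]>300)&(P[...,1]<420)&(P[...,0]>420)&(P[...,0]<550);print("floor z",np.median(P[m][:,2]))
go([0,0,0])
E
```

```text
time_s: 11.95
eef_pos: [521.9, 140.1, 221.4]
eef_rot: [0.002, 0.755, 0.656, 0.003]
ft_force: [-0.3, -0.2, -1.2]
gripper_width: 8.6
time_s: 12.05
eef_pos: [519.8, 139.9, 217.5]
eef_rot: [0.0, 0.755, 0.656, 0.0]
ft_force: [0.2, -0.5, -2.9]
gripper_width: 8.7
841 ((485.4888610839844, 360.88848876953125), (178.8682861328125, 197.69544982910156), 83.99400329589844) [387.21915 262.7528 ] [592.0914  457.10898]
floor z 3.2377825926422235
pos [518.9 139.9 215.7] toolx [ 0.14  0.99 -0.  ] tooly [ 0.99  -0.14  -0.002] shift mm [-210.8 -493.8  216.9] F [-0.2 -0.1 -2.3] w 8.9 t 12.15
```

View pics/s8.png

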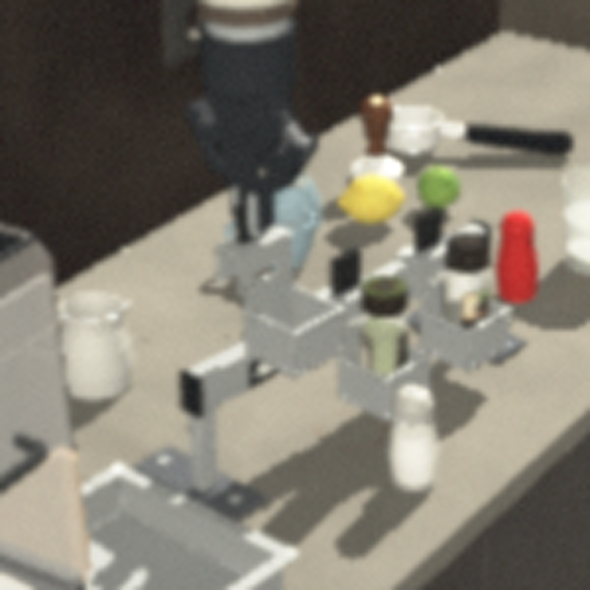

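The caddy hangs level and clear of the rail (300,300). The pan rim fits 198×179 mm, matching its stated size, with its centre at (485.5, 360.9). Next I'll carry the caddy over; the tab goes to (510,358).

```bash
python3 -m handwheel '[{"angular":[0,0,0],"linear":[0,0,-0.025],"gripper":0.0},{"angular":[0,0,0],"linear":[0.02,-0.005,0],"gripper":0.0},{"angular":[0,0,0],"linear":[0.032,-0.006,0],"gripper":0.0},{"angular":[0,0,0],"linear":[0.032,-0.006,0],"gripper":0.0},{"angular":[0,0,0],"linear":[0.032,-0.006,0],"gripper":0.0}]'
python3 -m handwheel '[{"angular":[0,0,0],"linear":[0.032,-0.006,0],"gripper":0.0},{"angular":[0,0,0],"linear":[0.032,-0.006,0],"gripper":0.0},{"angular":[0,0,0],"linear":[0.025,-0.005,0],"gripper":0.0},{"angular":[0,0,0],"linear":[0.01,0,0],"gripper":0.0},{"angular":[0,0,0],"linear":[0,0,0],"gripper":0.0}]'
python3 -m handwheel '[{"angular":[0,0,0],"linear":[0,0,0],"gripper":0.0},{"angular":[0,0,0],"linear":[0,0,0],"gripper":0.0}]'
python3 - <<'E'
from h import *
go([510,358,100])
c=read_camera("side");a=cv2.resize(c["pixels"][110:300,110:300,::-1],(590,590),interpolation=2)
cv2.imwrite("pics/s9.png",a)
E
```

```text
time_s: 12.65
eef_pos: [512.2, 258.8, 240.3]
eef_rot: [-0.001, 0.755, 0.656, -0.001]
ft_force: [0.5, -0.6, -3.1]
gripper_width: 9.1
time_s: 13.15
eef_pos: [509.6, 358.8, 240.5]
eef_rot: [-0.0, 0.754, 0.657, -0.001]
ft_force: [0.3, -0.4, -2.9]
gripper_width: 8.9
time_s: 13.35
eef_pos: [510.4, 357.0, 241.5]
eef_rot: [0.0, 0.755, 0.655, -0.0]
ft_force: [0.1, 0.8, -2.6]
gripper_width: 8.8
pos [510.4 357.  241.5] toolx [ 0.141  0.99  -0.001] tooly [ 0.99  -0.141 -0.   ] shift mm [  1.   -0.5 141.5] F [ 0.1  0.8 -2.6] w 8.8 t 13.35
```

View pics/s9.png

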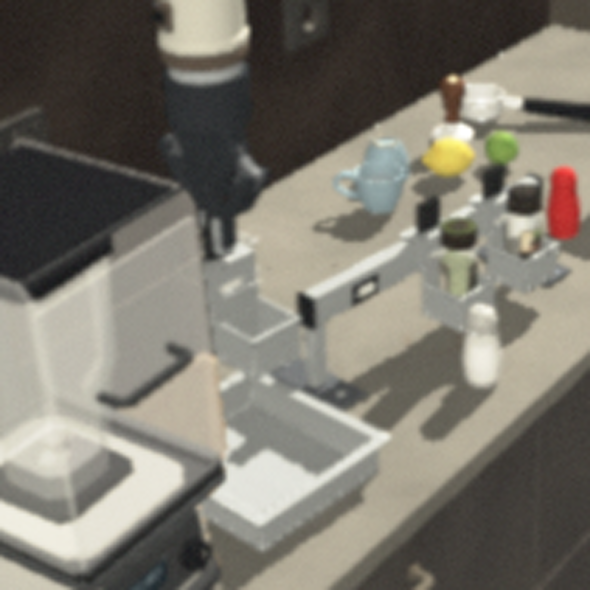

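The caddy is level above the pan. Floor contact is expected at TCP z ≈ 100.

```bash
python3 -m handwheel '[{"angular":[0,0,0],"linear":[0,0,0.03],"gripper":0.0},{"angular":[0,0,0],"linear":[0,0,0.03],"gripper":0.0},{"angular":[0,0,0],"linear":[0,0,0.03],"gripper":0.0},{"angular":[0,0,0],"linear":[0,0,0.025],"gripper":0.0},{"angular":[0,0,0],"linear":[0,0,0.01],"gripper":0.0}]'
python3 -m handwheel '[{"angular":[0,0,0],"linear":[0,0,0.005],"gripper":0.0},{"angular":[0,0,0],"linear":[0,0,0.003],"gripper":0.0},{"angular":[0,0,0],"linear":[0,0,0],"gripper":0.0},{"angular":[0,0,0],"linear":[0,0,0],"gripper":0.0}]'
python3 -m handwheel '[{"angular":[0,0,0],"linear":[0,0,0.002],"gripper":0.0},{"angular":[0,0,0],"linear":[0,0,0.002],"gripper":0.0},{"angular":[0,0,0],"linear":[0,0,0],"gripper":0.0}]'
```

```text
time_s: 13.9
eef_pos: [508.6, 356.6, 113.7]
eef_rot: [-0.001, 0.755, 0.655, -0.003]
ft_force: [-0.1, -0.3, -2.0]
gripper_width: 9.3
time_s: 14.3
eef_pos: [511.0, 358.7, 110.3]
eef_rot: [0.0, 0.755, 0.656, 0.001]
ft_force: [-0.1, -0.8, -2.5]
gripper_width: 9.0
time_s: 14.6
eef_pos: [509.9, 358.3, 104.6]
eef_rot: [-0.0, 0.755, 0.656, -0.0]
ft_force: [0.2, 0.2, -2.4]
gripper_width: 8.7
```

```bash
python3 -m handwheel '[{"angular":[0,0,0],"linear":[0,0,0.002],"gripper":0.0},{"angular":[0,0,0],"linear":[0,0,0],"gripper":0.0},{"angular":[0,0,0],"linear":[0,0,0],"gripper":0.0}]'
python3 -m handwheel '[{"angular":[0,0,0],"linear":[0,0,0.002],"gripper":0.0},{"angular":[0,0,0],"linear":[0,0,0],"gripper":0.0},{"angular":[0,0,0],"linear":[0,0,0],"gripper":0.0}]'
```

```text
time_s: 14.9
eef_pos: [510.1, 358.3, 102.7]
eef_rot: [-0.0, 0.755, 0.656, -0.0]
ft_force: [0.1, 0.6, -3.1]
gripper_width: 9.0
time_s: 15.2
eef_pos: [510.1, 358.3, 100.7]
eef_rot: [-0.0, 0.755, 0.656, -0.0]
ft_force: [-0.1, 0.5, -2.4]
gripper_width: 8.9
```

```bash
python3 -m handwheel '[{"angular":[0,0,0],"linear":[0,0,0.001],"gripper":0.0},{"angular":[0,0,0],"linear":[0,0,0],"gripper":0.0},{"angular":[0,0,0],"linear":[0,0,0],"gripper":0.0}]'
python3 -m handwheel '[{"angular":[0,0,0],"linear":[0,0,0.001],"gripper":0.0},{"angular":[0,0,0],"linear":[0,0,0],"gripper":0.0},{"angular":[0,0,0],"linear":[0,0,0],"gripper":0.0}]'
```

```text
time_s: 15.5
eef_pos: [510.5, 358.4, 100.4]
eef_rot: [0.0, 0.755, 0.656, 0.0]
ft_force: [0.6, -0.6, 2.3]
gripper_width: 8.9
time_s: 15.8
eef_pos: [510.9, 358.4, 100.1]
eef_rot: [0.0, 0.755, 0.656, 0.001]
ft_force: [0.6, -2.5, 5.9]
gripper_width: 9.1
```

Contact came where predicted (z 100.4, +6 N). Release slowly and retreat.

```bash
python3 -m handwheel '[{"angular":[0,0,0],"linear":[0,0,0],"gripper":0.015},{"angular":[0,0,0],"linear":[0,0,0],"gripper":0.03},{"angular":[0,0,0],"linear":[0,0,0],"gripper":0.06},{"angular":[0,0,0],"linear":[0,0,0],"gripper":0.06},{"angular":[0,0,0],"linear":[0,0,0],"gripper":0.06}]'
python3 -m handwheel '[{"angular":[0,0,0],"linear":[0,0,-0.015],"gripper":0.06},{"angular":[0,0,0],"linear":[0,0,-0.03],"gripper":0.06},{"angular":[0,0,0],"linear":[0,0,-0.04],"gripper":0.06},{"angular":[0,0,0],"linear":[0,0,-0.04],"gripper":0.06},{"angular":[0,0,0],"linear":[0,0,-0.04],"gripper":0.06}]'
python3 -m handwheel '[{"angular":[0,0,0],"linear":[0,0,0],"gripper":0.06},{"angular":[0,0,0],"linear":[0,0,0],"gripper":0.06},{"angular":[0,0,0],"linear":[0,0,0],"gripper":0.06}]'
python3 - <<'E'
from h import *
go([0,0,0])
c=read_camera("side");a=cv2.resize(c["pixels"][110:300,110:300,::-1],(590,590),interpolation=2)
cv2.imwrite("pics/s10.png",a)
P=cloud(c);
for n,(x0,x1,y0,y1) in {"pan":(430,540,310,410),"shaker":(355,415,65,130)}.items():
    m=(c["depth"]>0)&(P[...,0]>x0)&(P[...,0]<x1)&(P[...,1]>y0)&(P[...,1]<y1)&(P[...,2]<140);print(n,m.sum(),np.percentile(P[m][:,2],[1,50,98,99.5]).round(1),P[m&(P[...,2]>(75 if n=="shaker" else 105))].mean(0).round(1))
E
```

```text
time_s: 16.3
eef_pos: [510.0, 358.3, 98.6]
eef_rot: [-0.0, 0.755, 0.656, -0.0]
ft_force: [-0.4, 0.1, -0.4]
gripper_width: 59.9
time_s: 16.8
eef_pos: [510.0, 358.3, 266.8]
eef_rot: [0.0, 0.755, 0.656, 0.001]
ft_force: [0.4, 0.0, 0.3]
gripper_width: 60.1
time_s: 17.1
eef_pos: [509.5, 358.0, 262.8]
eef_rot: [-0.0, 0.755, 0.656, -0.001]
ft_force: [-0.5, -0.4, 0.1]
gripper_width: 60.1
pos [509.5 358.  262.8] toolx [ 0.14   0.99  -0.001] tooly [ 0.99  -0.14  -0.002] shift mm [-425.3 -454.1  264. ] F [-0.5 -0.4  0.1] w 60.1 t 17.1
pan 914 [ -0.3  36.1 124.9 128.1] [507.2 359.  117.7]
shaker 415 [-4.9 29.1 88.8 91.3] [390.4 104.7  83.5]
```

View pics/s10.png

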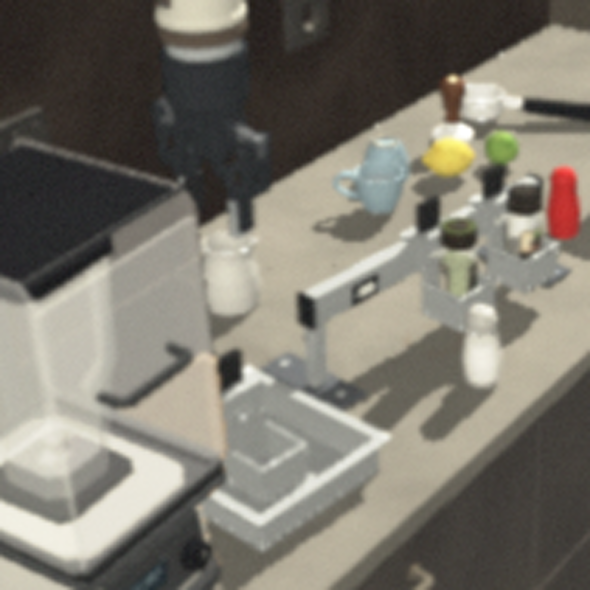

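The caddy stands upright on the pan floor: the tab top reads 128 mm against 127.5 expected. The shaker top is at about 90 mm, upright, and the jars, glass and other caddies are untouched.

```bash
python3 -c "from rig import *;print(job_done())"
```

```text
the job is handed in; nothing more can be done
None
```

The caddy is in the wash pan and the job is handed in, at about 17 s of robot time. `job_done()` gave no verdict, so these are my own last checks.

- **Shaker:** I lifted it out and stood it on the worktop in front of the rail. In the last picture it is upright, with its top at about 90 mm, which is its full height.
- **Caddy:** I pulled it straight up off the catch with about 11 N on the wrist and set it down with about 6 N. It stands upright on the pan floor: the tab top reads 128 mm against 127.5 expected. The tab is within about 3 mm of where I put it, so the caddy's origin is well inside the allowed area.
- **Everything else:** The two jars and their caddies look unmoved in the last side picture, which I judged by eye rather than measured. The glass was outside that crop, but the gripper never went near it. The gripper is open, about 160 mm above the caddy and touching nothing.

Two readings differed from what I expected:
- **Shaker grip:** The gripper closed to 34 mm on the shaker instead of 44, so I probably held its narrower upper part. It held firmly.
- **Tab position:** The tab was about 4 mm farther in x than measured. That gave up to 16 N of side load on closing, and I relieved it before lifting.

I viewed 11 pictures, one over the budget of 10.

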